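Clamp a glued repair plug with the sliding spring press

ROBOT

A 7-joint arm with a two-finger parallel gripper is mounted at the origin on the work surface. World frame = base frame: x ahead of the robot, y to its left, z up, the work surface at z = 0. Lengths are in m, angles in degrees, forces in N, time in s.
With the tool pointing down it reaches from about 0.425 to 0.875 m from the base axis. Payload 4.7 kg.
Tool frame: the origin (TCP) lies at the very end of the fingers, on their centre line; the grasp point (between the pads) lies 19 mm behind it; z points along the fingers, x is the direction in which the jaws open and shut, and the axes are right-handed (so a half turn about z gives the same grasp; the last joint's range is limited). The gripper opens to 87 mm and grips with 3 to 60 N. Pads are 19 mm wide; open, the fingers measure 117 mm over their backs; the gripper's body (75 mm by 190 mm) begins 51 mm behind the grasp point.
Start: joints at [-74.708, 18.392, -4.016, 83.108, 1.295, 78.541, -3.26], TCP at [0.163, 0.629, 0.192] pointing down, gripper open.
Joint ranges: [-163.93, 163.93], [-17.29, 119.83], [-79.2, 71.16], [3.27, 140.29], [-89.18, 269.18], [5.43, 117.66], [-154.24, 154.24]. Speed limits (degrees/s): [147.25, 147.25, 180, 180, 180, 180, 180].

INTERFACE

Orientations are given as [roll, pitch, yaw] about the fixed x, y, z axes, in that order (R = Rz(yaw) Ry(pitch) Rx(roll)).
In Python, from cell import sensors, vision, env gives the robot as it stands.
- The arm moves only by the shell command python3 -m inch 'ROWS' [OPENING] [FORCE]. ROWS is a JSON object of lists of equal length, an entry for each row: "dp": the shift along the tool's x, y, z in m, a list of three; "turn": the turn about the tool's z in degrees. A call has 1 to 8 rows; each row shifts and turns the commanded pose from where the row before left it, along the tool's axes as they then stand; what a row does not reach is not made up. A row lasts 1/8 s, in which the tool goes at most 62.5 mm and 10.7 degrees, less where a joint would pass 70% of its speed; a pose out of reach is approached as far as the arm can. A call is refused whole if a number of a shift passes 0.0625 or a number of a turn 10.7, either way. A call with a gripper value outside its range is refused whole. OPENING is the closure, from -1 (fully open) to 1 (shut), set as the call begins (- or left out, the last holds). The fingers move at their own pace and stop on an object; FORCE is the grip in N (left out, the last holds). Time passes only in rows, so rows that do not move let the fingers close. It gives the time, the measured TCP pose, the force and the opening at its end, in the units of the state.
- sensors.get_obs(): the state, without advancing time (a new reading comes with each control period).
- vision.read_camera(name): name is "side" or "top" or "wrist"; returns the picture (384x512x3 uint8, blue, green, red); there is no depth.
- vision.get_calibration(name): a dict with "K" (3x3 intrinsics, pixels), "k1" (the pictures are not rectified: a ray, as slopes to the right and down, at radius r is drawn at 1 + k1 r^2 times it, then the intrinsics apply), "pose" (4x4, takes a point from camera to world coordinates). Camera axes: x right, y down, z forward; pixel columns grow to the right and rows downward; lengths in m; the calibration is good to about 2 mm. A picture is of the moment at which its call begins: read the wrist's pose just before it. get_calibration takes no time and is no camera call; for the wrist camera it gives the pose at the moment of the call.
- env.sign_off(): hands the job in, once; it reports no verdict.
The state is a dict: "time_s": time; "qpos": joint angles; "joint_velocities": joint speeds; "effort": joint torques, N m; "tool_pos": TCP position; "tool_rot": TCP orientation; "force": force on the tool from outside, world axes, zero at the start; "wrist_torque": the same for the moment, N m; "grip_width": finger opening in m.
Only numpy, scipy, OpenCV 4.12 (cv2) and the standard library are available. Lean on these libraries where they do the work, as an engineer would, in place of code of your own. Each camera call takes 0.05 s, during which the arm holds its last target.

TASK

One of the two printing blocks in the press has a freshly glued round wooden plug in it. With the knob still up, slide the press carriage along its rods until the plunger is centred over that plug and stop there; then push the sprung knob down 12 mm, half of its travel and never to the bottom, pressing down nowhere but over the plug, and hold it there for two seconds and on: the program finishes while the robot is still holding the knob down. Leave the two blocks, the cups and the printing pad where they lie.

Things in the scene. Friction and masses are not known exactly. Their poses are not given: they have to be found in the camera images.
- press: The plug press, fixed to the table: plywood bed 190 (x) x 360 (y) x 18 mm, wooden end posts (130 x 26 mm, tops 102 mm above the table, inner faces at y = +-147 mm), two 12 mm steel guide rods along its y at x = +-40 mm, axes 80 mm above the table. Origin: centre of the bed's underside, on the table. z up, x away from the robot, y along the rods; turned up to 0.4 rad.
- carriage (a joint): Position (m) of the aluminium carriage along the rods, growing along the press's +y; 0 in the middle, with the plunger's axis over the press's origin; stops at +-0.105. The carriage is 112 (x) x 70 (y) x 26 mm, top 93 mm above the table, with a collar of 30 mm diameter on it, top at 100 mm. It takes about 3 N to slide and stays where it is left.
- plunger (a joint): Travel (m) of the knob and stem straight down in the carriage: 0 up (a spring returns it), 0.024 bottomed, knob on collar. The foot meets the plug at 3 mm. Push needed: about 3 N to start, 12 N at 12 mm, 20 N at 24 mm. The bright stem has a dark ring whose lower edge is 12 mm above the collar when up, and just reaches the collar at the right travel.
- knob: Round light-wood knob, 34 mm diameter, 30 mm tall, upright on the plunger's stem (14 mm diameter) over the carriage. Origin: centre of its underside, 124 mm above the table when up (its top 154 mm), 24 mm above the collar; z up. It is free to be gripped round its sides or pushed on its flat top.
- foot: Dark rubber presser foot, 34 mm diameter, 8 mm thick, under the carriage on the plunger's axis, directly beneath the knob, with its own spring to the plunger (stops on what it meets while the plunger goes on). Origin: centre of its underside, 45 mm above the table when up.
- block: Wooden printing block with the plug, lying loose on the bed under the rods: 130 (x) x 100 (y) x 22 mm, about 0.35 kg, top 40 mm above the table, with two carved straight lines and the plug. In the left or the right half of the bed. Origin: centre of its underside.
- plug (a point): Centre of the top face of the plug: a light-wood disc of 20 mm diameter in the middle of the block, standing 2 mm proud (42 mm above the table), on the line of the plunger to within about 3 mm.
- carved_block: Bystander: the other printing block, same size, no plug, covered with carved lines, in the other half of the bed. Origin: centre of its underside.
- cup_a: Bystander: empty white ceramic cup, 76 mm diameter, 65 mm tall, to the left of the press. Origin: centre of its underside.
- cup_b: Bystander: another such cup, farther from the robot. Origin: centre of its underside.
- baren: Bystander: flat round cork printing pad, 120 mm diameter, 14 mm thick, to the right of the press. Origin: centre of its underside.

How it is judged:
By the outcome, as a careful person would: the job done as asked, in the order asked, and still so for the second after the job is handed in, while the arm keeps its last pose, push and grip.
It also fails if it takes over 40 s, if anything falls off the work surface, if the arm or the gripper's body presses on something with over 40 N, if the wrist force passes 120 N, or if a joint passes its speed limit or range.

## Working session

There is one attempt and no reset: what is moved stays moved. The work goes in short steps, Python scripts to look and compute and a shell command to move; the robot and the scene stay as the last step left them, time stands still between calls to the robot, and variables do not carry over. Pictures are saved under pics/ and viewed, and the job is handed in when it is done.

```bash
ls; mkdir -p pics; python3 - <<'E'
from cell import sensors, vision, env
import cv2
o=sensors.get_obs();print(o)
for n in ("side","top"):
    cv2.imwrite(f"pics/{n}0.png",vision.read_camera(n)); print(n,vision.get_calibration(n))
E
```

```text
pics
{'time_s': 0.0, 'qpos': array([-74.70705808,  18.43889734,  -4.01550147,  83.17370369,
         1.2945742 ,  78.53956543,  -3.26025904]), 'joint_velocities': array([ 0.01572879, -0.01672165, -0.0728936 , -0.0648553 ,  0.02622096,
        0.057663  ,  0.10904821]), 'effort': array([-1.84209252e-04, -4.91290176e+01, -4.03961884e-01, -3.12520552e+01,
       -6.40130485e-02,  4.37717128e-02,  1.76431108e-04]), 'tool_pos': array([0.16248354, 0.6287497 , 0.19047388]), 'tool_rot': array([1.79994773e+02, 1.06950646e-01, 7.55164038e+01]), 'force': array([-0.09929855,  0.41676731, -0.10281713]), 'wrist_torque': array([-0.0626912 ,  0.00028963,  0.02232856]), 'grip_width': 0.08712090649327442}
side {'K': array([[367.48580638,   0.        , 255.32752496],
       [  0.        , 367.48580638, 190.96080561],
       [  0.        ,   0.        ,   1.        ]]), 'k1': -0.1100522127875831, 'pose': array([[ 0.81338279, -0.41077378,  0.41191424,  0.11553891],
       [-0.58168223, -0.58326788,  0.56696064, -0.59059837],
       [ 0.00736378, -0.70075921, -0.71335987,  0.8195697 ],
       [ 0.        ,  0.        ,  0.        ,  1.        ]])}
top {'K': array([[483.89397912,   0.        , 254.89402873],
       [  0.        , 483.89397912, 185.53356353],
       [  0.        ,   0.        ,   1.        ]]), 'k1': 0.02703333485454648, 'pose': array([[-0.01713276, -0.99602765,  0.08738071,  0.40288109],
       [-0.99972312,  0.01565519, -0.01756694,  0.00226758],
       [ 0.01612919, -0.08765749, -0.99602009,  1.54043061],
       [ 0.        ,  0.        ,  0.        ,  1.        ]])}
```

View pics/side0.png

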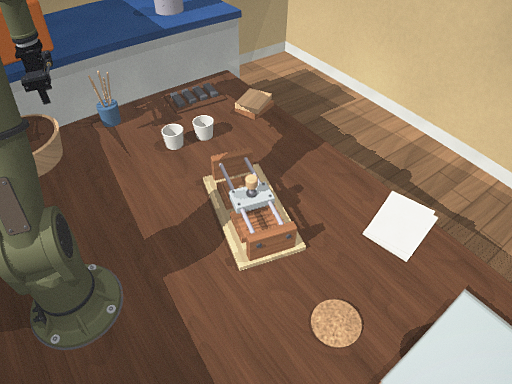

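View pics/top0.png

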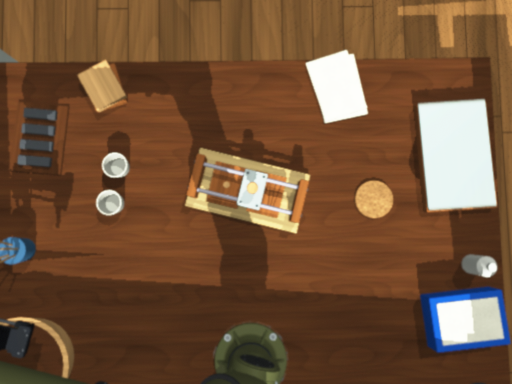

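The cups, press and pad are visible, with the press at about (248,190) in the top view. I'll enlarge the press.

```bash
python3 - <<'E'
import cv2
a=cv2.imread("pics/top0.png")[140:240,175:320]; cv2.imwrite("pics/topz.png",cv2.resize(a,None,fx=5.5,fy=5.5,interpolation=cv2.INTER_CUBIC))
a=cv2.imread("pics/side0.png")[145:275,195:310]; cv2.imwrite("pics/sidez.png",cv2.resize(a,None,fx=4.5,fy=4.5,interpolation=cv2.INTER_CUBIC))
E
```

```text
(no output)
```

View pics/topz.png

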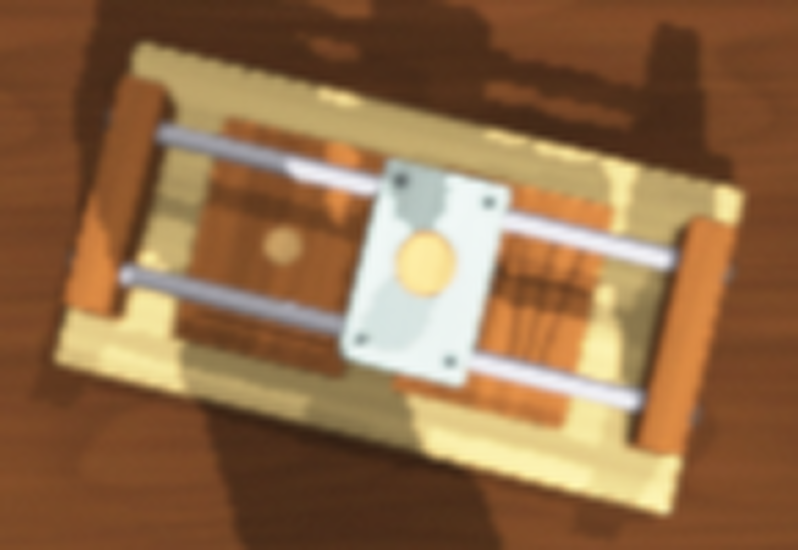

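View pics/sidez.png

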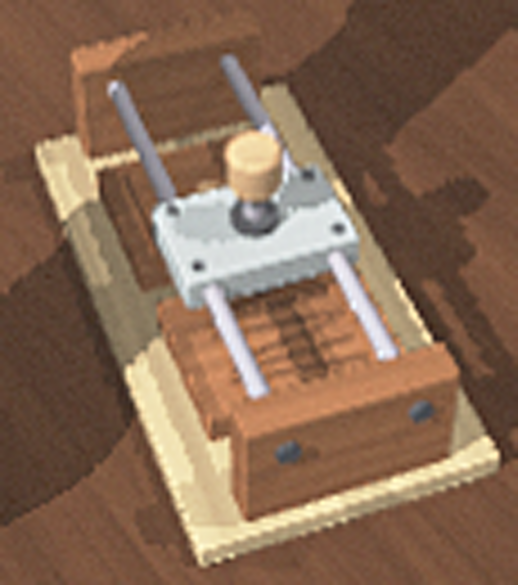

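Plug is in the left (+y) block, near (226.5,184.7) in the top view. The knob is at about (252.5,188).

```bash
cat > h.py <<'E'
import numpy as np, cv2
from cell import sensors, vision
def ray(cal,uv):
    K=cal["K"]; k=cal["k1"]; x=np.array([(uv[0]-K[0,2])/K[0,0],(uv[1]-K[1,2])/K[1,1]])
    s=x.copy()
    for _ in range(20): s=x/(1+k*(s@s))
    P=np.asarray(cal["pose"]); return P[:3,3],P[:3,:3]@np.array([s[0],s[1],1])
def onz(cal,uv,z):
    o,d=ray(cal,uv); return o+d*(z-o[2])/d[2]
def proj(cal,p):
    P=np.asarray(cal["pose"]); c=P[:3,:3].T@(np.asarray(p)-P[:3,3]); s=c[:2]/c[2]; s=s*(1+cal["k1"]*(s@s))
    return cal["K"][:2,:2]@s+cal["K"][:2,2]
E
python3 - <<'E'
from h import *
c=vision.get_calibration("top")
f=lambda u,v:(u/5.5+175-.4,v/5.5+140-.4)
cs=[onz(c,f(*p),.018)[:2] for p in [(138,42),(747,188),(674,516),(52,364)]]
print(cs,np.mean(cs,0))
d=cs[0]-cs[1]+cs[3]-cs[2];th=np.arctan2(-d[0],d[1]);print("press yaw",np.degrees(th),[np.linalg.norm(cs[i]-cs[i-1]) for i in range(4)])
pl=onz(c,f(283,246),.042);kn=onz(c,f(427,263),.154);print(pl,kn)
y=np.array([-np.sin(th),np.cos(th)]);x=np.array([np.cos(th),np.sin(th)])
for q in(pl,kn):print((q[:2]-np.mean(cs,0))@x,(q[:2]-np.mean(cs,0))@y)
print(vision.get_calibration("wrist"))
E
```

```text
[array([0.66118008, 0.1485069 ]), array([ 0.57107167, -0.20125233]), array([ 0.38371275, -0.15443748]), array([0.47616589, 0.19879242])] [ 0.5230326  -0.00209762]
press yaw -14.557753287277574 [np.float64(0.1917260639752152), np.float64(0.36118006523272145), np.float64(0.19311912472608433), np.float64(0.3651286712752396)]
[0.53950741 0.06536182 0.042     ] [ 0.51919348 -0.01445007  0.154     ]
-0.0010104296284066084 0.06943467806704709
-0.0006110041127680342 -0.012920860503402107
{'K': array([[268.11911049,   0.        , 259.51276999],
       [  0.        , 268.11911049, 189.56424452],
       [  0.        ,   0.        ,   1.        ]]), 'k1': -0.025229849621259966, 'pose': array([[ 0.25007002,  0.93042895,  0.26789354,  0.08885279],
       [ 0.96822499, -0.23964531, -0.07148774,  0.64897625],
       [-0.00231483,  0.27725816, -0.96079267,  0.38247089],
       [ 0.        ,  0.        ,  0.        ,  1.        ]])}
```

```bash
python3 -m inch '{"dp":[[-0.044,0.04,-0.005],[-0.044,0.04,-0.005],[-0.044,0.04,-0.005],[-0.044,0.04,-0.005],[-0.044,0.04,-0.005],[-0.044,0.04,-0.005],[-0.044,0.04,-0.005],[-0.044,0.04,-0.005]],"turn":[0,0,0,0,0,0,0,0]}' -1 && python3 -m inch '{"dp":[[-0.044,0.04,-0.005],[-0.044,0.04,-0.005],[-0.044,0.04,-0.005],[0,0,0],[0,0,0]],"turn":[0,0,0,0,0]}'
python3 - <<'E'
from h import *
import pickle
c=vision.get_calibration("wrist");a=vision.read_camera("wrist");pickle.dump(c,open("w1.pkl","wb"))
cv2.imwrite("pics/w1.png",a);print(sensors.get_obs()["tool_pos"],sensors.get_obs()["tool_rot"])
E
```

```text
time_s: 1.1
tool_pos: [0.3849, 0.2065, 0.2316]
tool_rot: [-180.0, -0.0, 75.5]
force: [0.6, 1.4, -0.2]
grip_width: 0.087
time_s: 1.72
tool_pos: [0.4671, 0.0513, 0.2462]
tool_rot: [-179.9, -0.0, 75.5]
force: [-0.4, 0.1, -0.2]
grip_width: 0.0873
[0.46690108 0.0519511  0.2461005 ] [-1.79941178e+02  6.61932558e-05  7.56195889e+01]
```

View pics/w1.png

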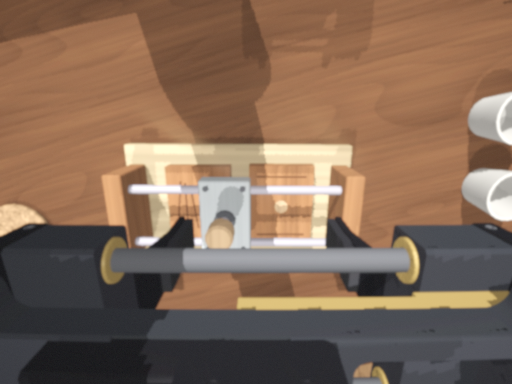

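The wrist view shows the plug at about (281,207), the knob at (219,233), the carriage from (200,178) to (250,247), and the far rod at v≈189. Next I'll measure these to sub-pixel.

```bash
python3 - <<'E'
import cv2
a=cv2.imread("pics/w1.png")[135:260,95:370]; cv2.imwrite("pics/w1z.png",cv2.resize(a,None,fx=2.9,fy=2.9,interpolation=cv2.INTER_CUBIC))
a=cv2.imread("pics/w1.png")[165:255,190:310]; cv2.imwrite("pics/w1zz.png",cv2.resize(a,None,fx=6,fy=6,interpolation=cv2.INTER_CUBIC))
E
```

```text
(no output)
```

View pics/w1z.png

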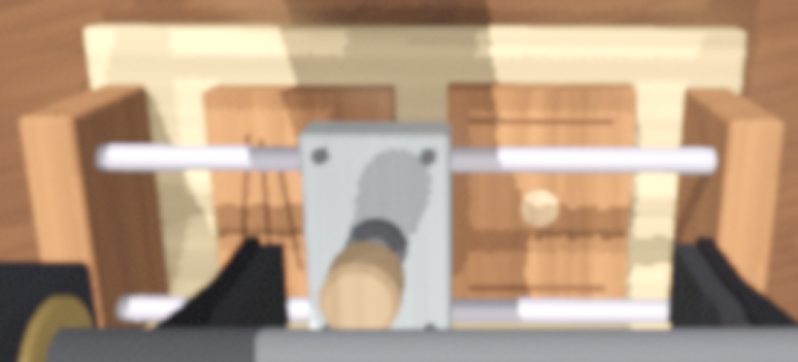

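View pics/w1zz.png

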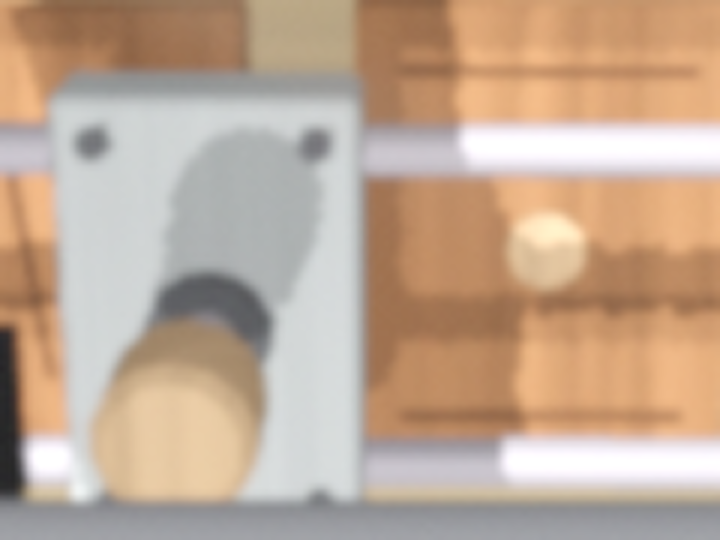

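```bash
python3 - <<'E'
from h import *
import pickle
c=pickle.load(open("w1.pkl","rb"))
f=lambda u,v:np.array([(u+.5)/6+190-.5,(v+.5)/6+165-.5])
a=cv2.imread("pics/w1.png");
# rod: bright, low-saturation centroid per column
hsv=cv2.cvtColor(a,cv2.COLOR_BGR2HSV)
def rod(v0,v1,u0,u1):
    P=[]
    for u in range(u0,u1):
        col=hsv[v0:v1,u]; w=(col[:,1]<40)&(col[:,2]>120)
        if w.sum()>=3: P.append(onz(c,(u,v0+np.flatnonzero(w).mean()),.083)[:2])
    P=np.array(P); k=np.polyfit(P[:,1],P[:,0],1); print(len(P),"rod angle",np.degrees(np.arctan(-k[0])),P.mean(0)); return k
k1=rod(180,200,255,335); k3=rod(180,200,138,196);k2=rod(234,250,256,320)
m=hsv[195:220,270:293]; 
g=cv2.cvtColor(a,cv2.COLOR_BGR2GRAY)[198:217,272:291];print(g)
pl=onz(c,f(546,251),.042);print("plug",pl)
print("carr holes",onz(c,f(92,142),.093),onz(c,f(316,143),.093))
print("edges",onz(c,f(55,120),.093),onz(c,f(360,120),.093),onz(c,f(72,470),.093),onz(c,f(360,470),.093))
print("knob LR",onz(c,f(92,440),.154),onz(c,f(256,440),.154))
print("collar",onz(c,f(157,310),.1),onz(c,f(272,325),.1))
E
```

```text
80 rod angle -14.779592456175205 [0.50446234 0.09206781]
58 rod angle -15.676241707850705 [ 0.45946264 -0.07893718]
64 rod angle -14.773669990414312 [0.58104386 0.06475217]
[[161 178 188 192 194 196 197 197 195 191 187 183 179 177 179 186 187 184
  178]
 [158 172 183 190 194 196 199 200 199 195 190 184 179 177 180 186 186 183
  178]
 [152 159 172 186 194 200 206 212 212 212 209 201 189 181 181 186 186 183
  178]
 [147 151 164 185 201 211 221 228 231 232 232 227 212 195 186 186 187 182
  178]
 [146 148 163 190 213 226 232 234 237 240 241 238 232 218 200 190 185 182
  178]
 [146 147 161 192 219 229 234 236 239 241 242 241 239 234 220 198 186 181
  179]
 [146 147 162 189 210 219 228 234 238 239 239 237 236 235 226 202 181 176
  175]
 [145 148 167 190 201 204 214 227 232 232 227 222 222 223 215 192 168 162
  167]
 [145 151 170 191 199 197 199 209 214 215 211 206 206 208 202 182 158 150
  155]
 [145 151 170 191 199 195 193 196 200 203 203 203 203 205 198 177 153 143
  143]
 [144 148 166 187 197 195 191 193 197 200 202 202 202 203 196 174 150 142
  138]
 [145 147 160 181 193 194 193 194 19
[... 349 characters left out ...]
 138 136 135
  132]
 [129 126 126 130 133 138 142 140 134 130 128 125 124 126 129 128 127 125
  122]
 [122 120 123 125 127 133 137 133 125 122 121 119 117 119 121 123 125 125
  120]
 [120 120 122 124 126 137 146 138 128 125 130 129 128 129 133 135 139 140
  130]]
plug [0.53857939 0.06746322 0.042     ]
carr holes [ 0.46951428 -0.02425757  0.093     ] [0.48224214 0.02410433 0.093     ]
edges [ 0.46260275 -0.03069396  0.093     ] [0.47957009 0.03498491 0.093     ] [ 0.54547711 -0.0535768   0.093     ] [0.56247034 0.01264952 0.093     ]
knob LR [ 0.51345551 -0.02579031  0.154     ] [0.52137552 0.00509011 0.154     ]
collar [ 0.50917384 -0.02011473  0.1       ] [0.5191313  0.00400187 0.1       ]
```

```bash
python3 -m inch '{"dp":[[-0.0235,0.033,0.02],[-0.0235,0.033,0.02],[0,0,0],[0,0,0]],"turn":[0,0,0,0]}' -1
python3 - <<'E'
from h import *
import pickle
c=vision.get_calibration("wrist");a=vision.read_camera("wrist");pickle.dump(c,open("w2.pkl","wb"))
cv2.imwrite("pics/w2.png",a);o=sensors.get_obs();print(o["tool_pos"],o["tool_rot"])
th=np.radians(-14.78);print(o["tool_pos"][:2]@[np.cos(th),np.sin(th)],o["tool_pos"][:2]@[-np.sin(th),np.cos(th)])
E
```

```text
time_s: 2.28
tool_pos: [0.5192, -0.0093, 0.2064]
tool_rot: [-179.9, -0.0, 75.7]
force: [0.2, 0.1, -0.5]
grip_width: 0.0868
[ 0.51936559 -0.00909534  0.20673199] [-1.79976174e+02 -5.03324303e-02  7.57017194e+01]
0.5045013721610792 0.12370005164869727
```

View pics/w2.png

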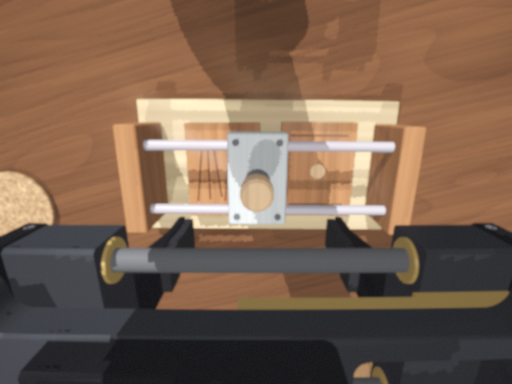

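The whole carriage is visible: holes at about (236,142), (279,142), (236,217) and (278,217), knob top at (257,195), and plug at (318,172). I'll refine these.

```bash
cat > meas.py <<'E'
from h import *
import pickle,sys
th=np.radians(-14.78);R=np.array([[np.cos(th),np.sin(th)],[-np.sin(th),np.cos(th)]])
def blob(g,uv,r,dark):
    u,v=uv; p=g[v-r:v+r+1,u-r:u+r+1].astype(float); 
    if dark:p=255-p
    w=np.clip(p-(p.min()+p.max())/2,0,None); yy,xx=np.mgrid[v-r:v+r+1,u-r:u+r+1]
    return (w*xx).sum()/w.sum(),(w*yy).sum()/w.sum()
E
python3 - <<'E'
from meas import *
c=pickle.load(open("w2.pkl","rb"));a=cv2.imread("pics/w2.png");g=cv2.cvtColor(a,cv2.COLOR_BGR2GRAY)
H=[]
for q in [(236,142),(279,142),(236,217),(278,217)]:
    b=blob(g,q,4,True);P=R@onz(c,b,.093)[:2];H.append(P);print(b,P)
print("carr",np.mean(H,0))
# plug: hue/sat mask
hsv=cv2.cvtColor(a,cv2.COLOR_BGR2HSV)
print(hsv[162:183,307:330,1])
cv2.imwrite("pics/w2z.png",cv2.resize(a[125:230,220:345],None,fx=5.5,fy=5.5,interpolation=cv2.INTER_CUBIC))
E
```

```text
(np.float64(235.17685950413224), np.float64(142.0595041322314)) [0.46042876 0.09630416]
(np.float64(279.1252566735113), np.float64(142.58932238193017)) [0.46064084 0.14591878]
(np.float64(236.41608391608392), np.float64(216.45804195804195)) [0.55037153 0.09627343]
(np.float64(277.095006090134), np.float64(216.5907429963459)) [0.55015393 0.14592924]
carr [0.50539876 0.1211064 ]
[[119 121 122 122 121 120 120 118 119 118 121 119 121 121 123 120 119 118
  116 115 117 117 118]
 [122 121 121 121 121 122 117 115 113 111 109 108 109 113 118 122 121 118
  118 116 117 117 118]
 [121 122 122 123 121 118 111 104  98  94  90  92  93  96 105 112 119 119
  117 118 116 118 118]
 [122 122 122 120 117 107  98  89  88  85  83  82  83  84  88  98 111 117
  118 119 117 117 118]
 [122 121 122 117 107  94  87  83  82  82  80  80  81  80  81  85  98 113
  120 119 119 118 119]
 [122 122 119 109  96  84  82  82  82  81  80  80  79  79  78  83  88 106
  117 118 119 118 120]
 [122 121 118 101  87  80  80  82  80  80  81  80  77  79  79  79  84  95
  113 120 119 119 119]
 [122 120 111  95  83  80  80  80  80  80
[... 617 characters left out ...]
121 124 124 123 126]
 [124 124 123 118 106  94  88  83  83  80  80  79  79  81  85  94 107 119
  124 125 126 124 125]
 [125 123 123 121 117 108  96  91  88  85  83  84  84  88  95 107 117 122
  123 122 124 128 125]
 [124 124 122 124 123 117 109 103  99  96  95  95  98 103 111 118 121 122
  125 124 125 126 123]
 [126 127 126 125 122 124 121 118 114 112 112 111 114 117 120 123 124 124
  122 123 125 126 126]
 [125 127 125 124 124 124 123 122 124 125 121 120 123 122 124 124 126 123
  123 125 127 124 125]
 [127 127 126 123 123 125 124 126 126 124 122 125 120 121 124 125 124 124
  123 123 127 124 125]
 [127 126 126 125 126 123 124 122 125 122 125 124 123 123 123 126 124 124
  121 124 123 125 125]]
```

View pics/w2z.png

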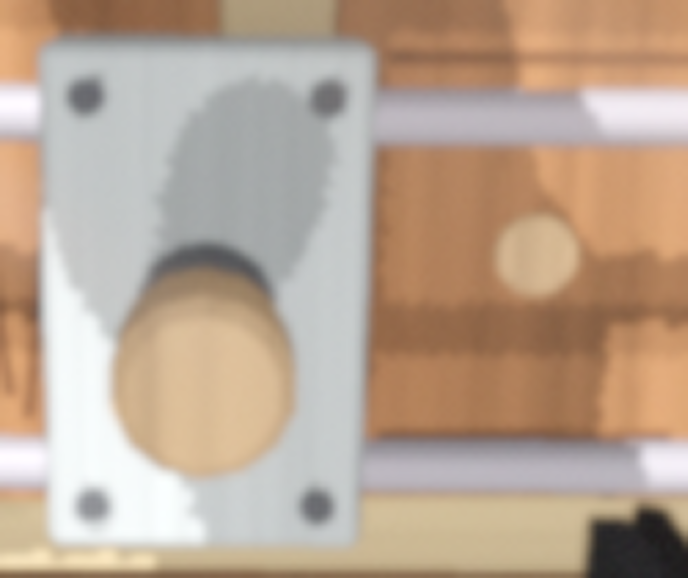

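```bash
python3 - <<'E'
from meas import *
c=pickle.load(open("w2.pkl","rb"));a=cv2.imread("pics/w2.png");s=cv2.cvtColor(a,cv2.COLOR_BGR2HSV)[...,1].astype(float)
p=s[160:185,305:332];w=(np.clip(122-p,0,40)/40)*(p<108);yy,xx=np.mgrid[160:185,305:332];b=((w*xx).sum()/w.sum(),(w*yy).sum()/w.sum())
print(b,R@onz(c,b,.042)[:2])
f=lambda u,v:np.array([u/5.5+220-.4,v/5.5+125-.4])
for q in[(113,385),(295,385),(203,475),(203,288)]:print(R@onz(c,f(*q),.154)[:2])
c1=pickle.load(open("w1.pkl","rb"))
E
```

```text
(np.float64(317.2111616018176), np.float64(170.89122408406703)) [0.50366462 0.20241599]
[0.50361544 0.10565125]
[0.50336891 0.13720176]
[0.52010874 0.12133089]
[0.48623155 0.12117385]
```

```bash
python3 -m inch '{"dp":[[-0.0025,0,0.02],[0,0,0.03],[0,0,0.025],[0,0,0.006],[0,0,0],[0,0,0]],"turn":[0.5,0,0,0,0,0]}' -1
python3 - <<'E'
from meas import *
o=sensors.get_obs();print(o["tool_pos"],o["tool_rot"],R@o["tool_pos"][:2],o["force"])
E
```

```text
time_s: 3.08
tool_pos: [0.52, -0.0133, 0.1269]
tool_rot: [179.9, -0.1, 75.1]
force: [0.0, -0.1, -0.7]
grip_width: 0.0872
[ 0.52001137 -0.0132723   0.12688853] [ 1.79887833e+02 -7.05182209e-02  7.50581644e+01] [0.50619136 0.11982604] [ 0.04081155 -0.09499488 -0.66282931]
```

```bash
python3 -m inch '{"dp":[[0.0015,-0.001,0],[0,0,0],[0,0,0],[0,0,0],[0,0,0],[0,0,0],[0,0,0],[0,0,0]],"turn":[0,0,0,0,0,0,0,0]}' 1 30
python3 - <<'E'
from meas import *
o=sensors.get_obs();print(o["tool_pos"],o["tool_rot"],R@o["tool_pos"][:2],o["force"],o["grip_width"])
c=vision.get_calibration("wrist");a=vision.read_camera("wrist");pickle.dump(c,open("w3.pkl","wb"))
cv2.imwrite("pics/w3.png",a)
E
```

```text
time_s: 4.08
tool_pos: [0.5185, -0.012, 0.1255]
tool_rot: [-180.0, -0.0, 75.0]
force: [0.7, 0.1, -0.3]
grip_width: 0.0152
[ 0.51849442 -0.01203944  0.1255363 ] [-1.79998051e+02 -1.82959148e-03  7.50142509e+01] [0.50441009 0.12063113] [ 0.70140766  0.05479016 -0.27460501] 0.015240115876830862
```

View pics/w3.png

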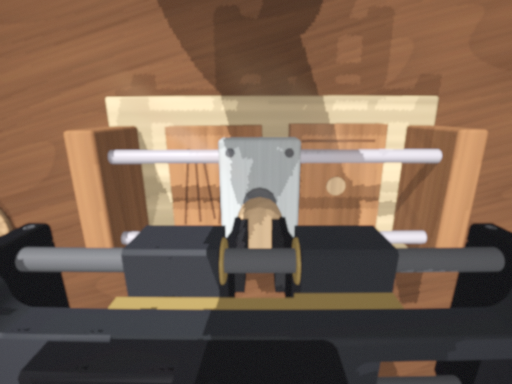

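```bash
python3 - <<'E'
from meas import *
o=sensors.get_obs();print(o["time_s"],o["force"],o["grip_width"],o["wrist_torque"])
a=cv2.imread("pics/w3.png");cv2.imwrite("pics/w3z.png",cv2.resize(a[125:300,200:320],None,fx=3.4,fy=3.4,interpolation=cv2.INTER_CUBIC))
a=vision.read_camera("side");cv2.imwrite("pics/s3z.png",cv2.resize(a[135:255,190:310],None,fx=5,fy=5,interpolation=cv2.INTER_CUBIC))
print(sensors.get_obs()["grip_width"])
E
```

```text
4.125 [-0.61820645  0.09542265 -0.1364226 ] 0.011318444858639793 [-2.01209306e-03 -2.56673730e-03  3.77820035e-05]
0.007058540279873299
```

View pics/w3z.png

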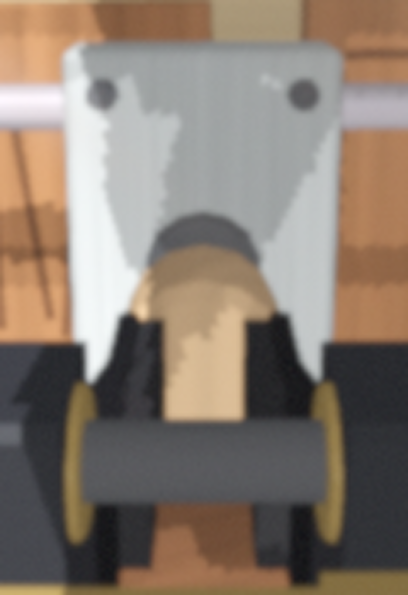

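View pics/s3z.png

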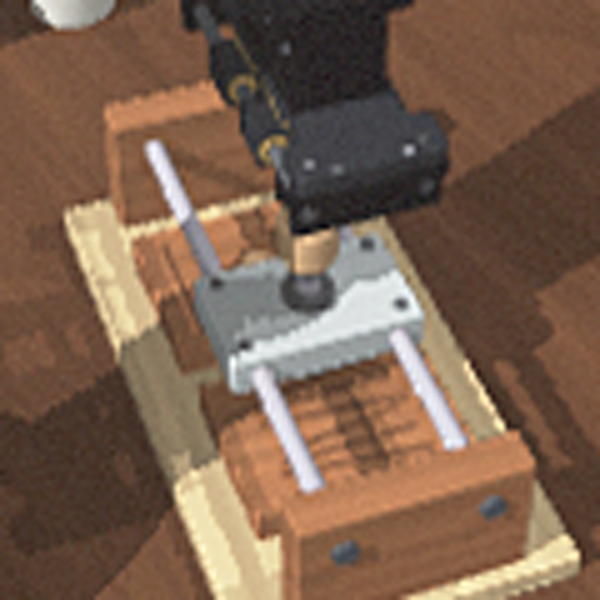

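```bash
python3 - <<'E'
from meas import *
c=vision.get_calibration("wrist");o=sensors.get_obs()
print(o["time_s"],o["tool_pos"],o["grip_width"],o["force"])
print("tcp px",proj(c,o["tool_pos"]))
k=R.T@np.array([.504,.1213])
for z in(.124,.154):print("knob",z,proj(c,[*k,z]))
cs=vision.get_calibration("side");print("side tcp",proj(cs,o["tool_pos"]),"knobtop",proj(cs,[*k,.154]))
a=vision.read_camera("wrist");cv2.imwrite("pics/w4.png",a);print(sensors.get_obs()["grip_width"])
E
```

```text
4.175 [ 0.5184906  -0.01204482  0.1255416 ] 0.007058540279873299 [-0.11510888 -0.70706138  0.88999959]
tcp px [258.59998005 215.79744651]
knob 0.124 [259.47964996 214.56073945]
knob 0.154 [259.45088587 231.10675843]
side tcp [250.16673927 184.78351238] knobtop [249.90520662 176.96367736]
0.004290291193204231
```

View pics/w4.png

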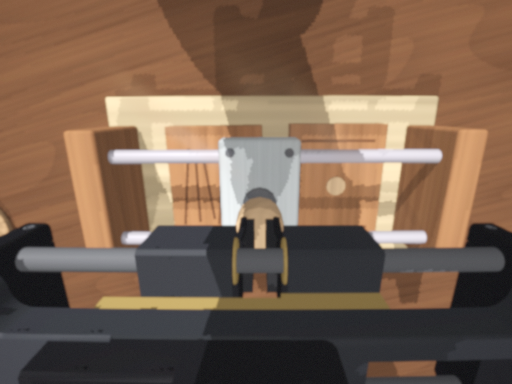

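```bash
python3 - <<'E'
from meas import *
a=vision.read_camera("side");cv2.imwrite("pics/s4.png",a);print(sensors.get_obs()["grip_width"],sensors.get_obs()["tool_pos"])
cv2.imwrite("pics/s4z.png",cv2.resize(a[100:210,200:300],None,fx=5.4,fy=5.4,interpolation=cv2.INTER_CUBIC))
E
```

```text
0.0025788694847396583 [ 0.51852793 -0.01202821  0.12558066]
```

View pics/s4z.png

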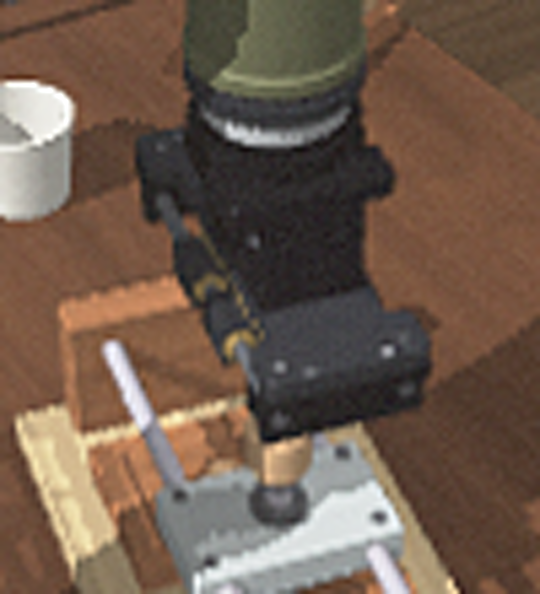

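The fingers closed on nothing. In both views their tips sit about 26 mm higher than the reported TCP, just over the knob's top. I'll open, go lower in stages and check with the camera.

```bash
python3 -m inch '{"dp":[[0,0,-0.01],[0,0,0],[0,0,0],[0,0,0],[0,0,0],[0,0,0],[0,0,0],[0,0,0]],"turn":[0,0,0,0,0,0,0,0]}' -1
python3 -m inch '{"dp":[[0,0,0.012],[0,0,0.012],[0,0,0.008],[0,0,0]],"turn":[0,0,0,0]}' -1
python3 - <<'E'
from meas import *
o=sensors.get_obs();print(o["time_s"],o["tool_pos"],R@o["tool_pos"][:2],o["grip_width"],o["force"])
c=vision.get_calibration("wrist");a=vision.read_camera("wrist");pickle.dump(c,open("w5.pkl","wb"));cv2.imwrite("pics/w5.png",a)
print("tcp px",proj(c,o["tool_pos"]))
E
```

```text
time_s: 5.28
tool_pos: [0.5185, -0.012, 0.1356]
tool_rot: [180.0, -0.0, 75.0]
force: [0.5, -0.5, 0.2]
grip_width: 0.0749
time_s: 5.78
tool_pos: [0.5178, -0.0121, 0.1025]
tool_rot: [-179.9, 0.1, 75.0]
force: [0.3, -0.2, 0.8]
grip_width: 0.0871
5.775 [ 0.51775403 -0.01213012  0.10252252] [0.50371733 0.12035457] 0.08713512609041467 [ 0.347822   -0.23269109  0.75094735]
tcp px [258.64606082 215.85520405]
```

View pics/w5.png

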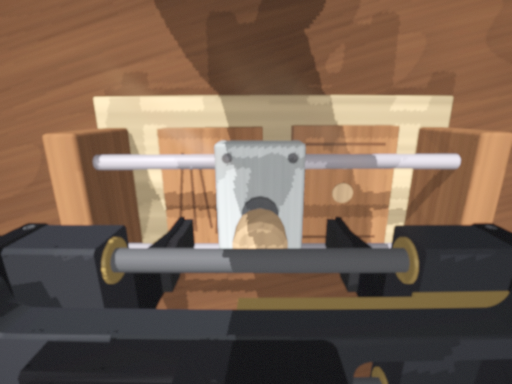

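```bash
python3 -m inch '{"dp":[[0.0005,0,0],[0,0,0],[0,0,0],[0,0,0],[0,0,0],[0,0,0],[0,0,0],[0,0,0]],"turn":[0,0,0,0,0,0,0,0]}' 1 30
python3 -m inch '{"dp":[[0,0,0],[0,0,0]],"turn":[0,0]}'
python3 - <<'E'
from meas import *
o=sensors.get_obs();print(o["time_s"],o["tool_pos"],R@o["tool_pos"][:2],o["grip_width"],o["force"])
c=vision.get_calibration("wrist");a=vision.read_camera("wrist");pickle.dump(c,open("w6.pkl","wb"));cv2.imwrite("pics/w6.png",a)
E
```

```text
time_s: 6.82
tool_pos: [0.5186, -0.0117, 0.1035]
tool_rot: [-180.0, 0.0, 75.0]
force: [-0.4, -0.5, 0.8]
grip_width: 0.0328
time_s: 7.08
tool_pos: [0.5186, -0.0117, 0.1036]
tool_rot: [-180.0, 0.0, 75.0]
force: [-1.6, -0.7, 0.1]
grip_width: 0.0329
7.075 [ 0.51858762 -0.01174795  0.10355088] [0.50442585 0.12093674] 0.03292798101764916 [-1.60387241 -0.67197475  0.1328298 ]
```

View pics/w6.png

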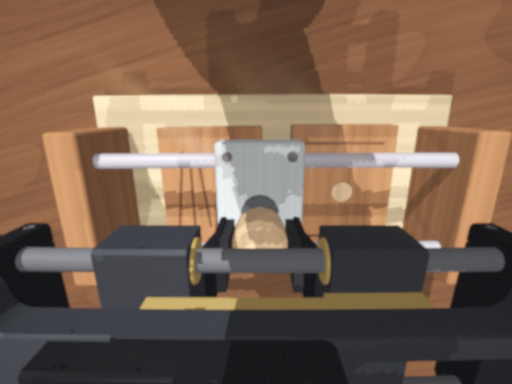

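```bash
python3 - <<'E'
from meas import *
c=pickle.load(open("w6.pkl","rb"));a=cv2.imread("pics/w6.png");g=cv2.cvtColor(a,cv2.COLOR_BGR2GRAY)
H=[R@onz(c,blob(g,q,5,True),.093)[:2] for q in[(227,157),(292,157)]];print(H,np.mean(H,0))
s=cv2.cvtColor(a,cv2.COLOR_BGR2HSV)[...,1].astype(float)
p=s[180:205,329:356];print(p[12]);bg=np.median(p[:,0]);w=np.clip(bg-p,0,40)*(p<bg-14);yy,xx=np.mgrid[180:205,329:356];b=((w*xx).sum()/w.sum(),(w*yy).sum()/w.sum())
print(b,R@onz(c,b,.042)[:2])
E
```

```text
[array([0.46008293, 0.09781365]), array([0.46092375, 0.14652027])] [0.46050334 0.12216696]
[125. 114.  98.  85.  81.  81.  83.  83.  84.  82.  82.  82.  83.  83.
  82.  81.  82.  82.  81.  82.  81.  83.  91. 111. 126. 129. 130.]
(np.float64(341.22464910305484), np.float64(191.39022742625534)) [0.50337961 0.20229647]
```

```bash
python3 -m inch '{"dp":[[0.005,0,0],[0.01,0,0],[0.012,0,0],[0.013,0,0],[0.013,0,0],[0.012,0,0],[0.01,0,0],[0.005,0,0]],"turn":[0,0,0,0,0,0,0,0]}' - 40
python3 -m inch '{"dp":[[0,0,0],[0,0,0]],"turn":[0,0]}'
python3 - <<'E'
from meas import *
o=sensors.get_obs();print(o["time_s"],o["tool_pos"],o["tool_rot"],R@o["tool_pos"][:2],o["grip_width"],o["force"])
c=vision.get_calibration("wrist");a=vision.read_camera("wrist");pickle.dump(c,open("w7.pkl","wb"));cv2.imwrite("pics/w7.png",a)
cv2.imwrite("pics/t7.png",vision.read_camera("top"));cv2.imwrite("pics/s7.png",vision.read_camera("side"))
E
```

```text
time_s: 8.12
tool_pos: [0.5394, 0.0668, 0.1035]
tool_rot: [-180.0, -0.0, 75.1]
force: [-2.9, -2.5, 1.0]
grip_width: 0.0332
time_s: 8.38
tool_pos: [0.5395, 0.0673, 0.1036]
tool_rot: [180.0, -0.1, 75.1]
force: [-0.4, 1.3, -0.4]
grip_width: 0.0328
8.375 [0.53950909 0.0672765  0.10356747] [ 1.79994689e+02 -1.29470247e-01  7.50502494e+01] [0.50449529 0.20268372] 0.03284941731891081 [-0.44799789  1.33198085 -0.35135556]
```

View pics/w7.png

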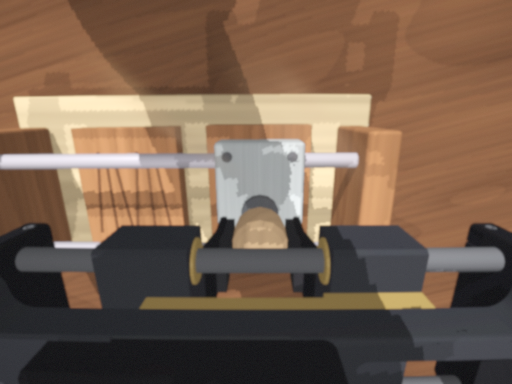

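View pics/s7.png

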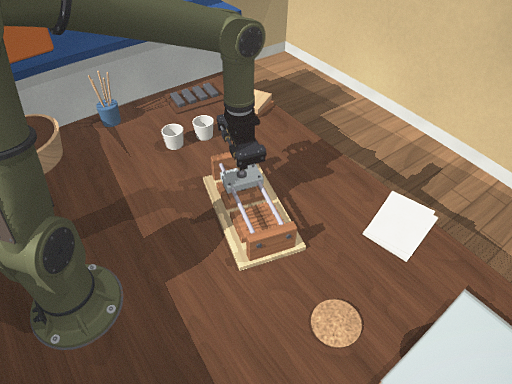

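```bash
python3 - <<'E'
from meas import *
c=pickle.load(open("w7.pkl","rb"));a=cv2.imread("pics/w7.png");g=cv2.cvtColor(a,cv2.COLOR_BGR2GRAY)
H=[R@onz(c,blob(g,q,5,True),.093)[:2] for q in[(227,157),(292,157)]];print(H,np.mean(H,0))
print(g[134,200:216],g[134,305:322],g[131,200:216],g[131,305:322])
# block edges at v=133 both pictures
c6=pickle.load(open("w6.pkl","rb"))
cv2.imwrite("pics/w7z.png",cv2.resize(a[115:210,190:330],None,fx=5,fy=5,interpolation=cv2.INTER_CUBIC))
E
```

```text
[array([0.46035079, 0.17857597]), array([0.46112732, 0.2277939 ])] [0.46073905 0.20318494]
[179 179 178 178 177 167 142 120 114 116 115 116 115 116 115 115] [163 165 164 165 164 170 191 216 226 227 227 227 227 227 227 227 227] [181 180 181 180 174 159 134 118 115 115 116 115 116 115 115 115] [163 165 166 164 164 169 191 216 225 227 227 227 227 227 227 227 227]
```

View pics/w7z.png

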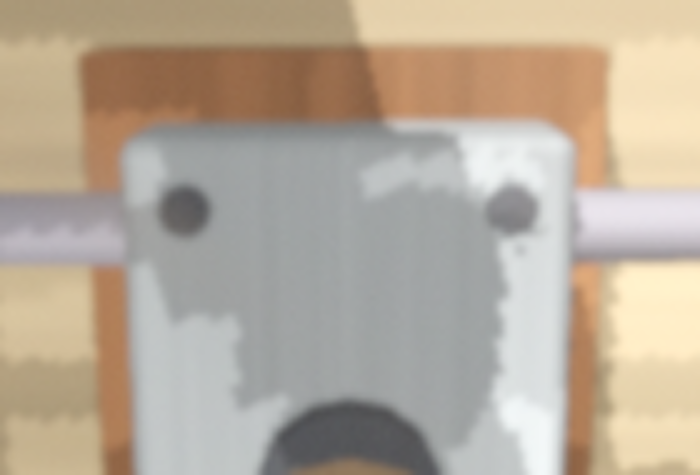

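```bash
python3 -m inch '{"dp":[[0,0,0],[0,0,0.001],[0,0,0.0015],[0,0,0.0015],[0,0,0.0015],[0,0,0.0015],[0,0,0.001],[0,0,0]],"turn":[0,0,0,0,0,0,0,0]}' - 50
python3 - <<'E'
from meas import *
o=sensors.get_obs();print(o["time_s"],o["tool_pos"],o["tool_rot"],R@o["tool_pos"][:2],o["grip_width"],o["force"])
c=vision.get_calibration("wrist");a=vision.read_camera("wrist");pickle.dump(c,open("w8.pkl","wb"));cv2.imwrite("pics/w8.png",a)
for i,n in enumerate((6,)):pass
A=[cv2.resize(cv2.imread(f"pics/{n}.png")[150:260,200:320],None,fx=3.3,fy=3.3,interpolation=cv2.INTER_CUBIC) for n in("w7","w8")]
cv2.imwrite("pics/cmp8.png",np.hstack(A))
E
```

```text
time_s: 9.52
tool_pos: [0.5393, 0.0661, 0.0963]
tool_rot: [-180.0, -0.0, 75.0]
force: [-4.8, 3.9, 7.8]
grip_width: 0.0329
9.525 [0.53929285 0.06608035 0.09626641] [-1.79979515e+02 -4.75426376e-02  7.50228675e+01] [0.50459135 0.20147197] 0.03289432590963259 [-4.77045158  3.93555538  7.79908835]
```

View pics/cmp8.png

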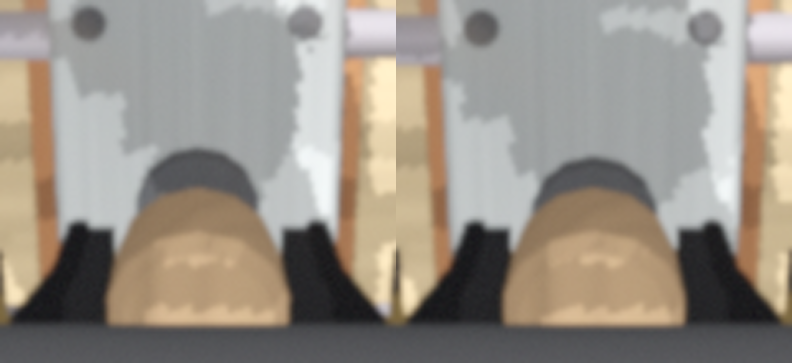

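```bash
python3 -m inch '{"dp":[[0,0,0.0015],[0,0,0.0015],[0,0,0.0012],[0,0,0.0005],[0,0,0],[0,0,0]],"turn":[0,0,0,0,0,0]}'
python3 - <<'E'
from meas import *
o=sensors.get_obs();print(o["time_s"],o["tool_pos"],o["tool_rot"],R@o["tool_pos"][:2],o["grip_width"],o["force"])
c=vision.get_calibration("wrist");a=vision.read_camera("wrist");pickle.dump(c,open("w9.pkl","wb"));cv2.imwrite("pics/w9.png",a)
g=cv2.cvtColor(a,cv2.COLOR_BGR2GRAY)
H=[R@onz(c,blob(g,q,5,True),.093)[:2] for q in[(226,161),(295,161)]];print(H,np.mean(H,0))
s=vision.read_camera("side");cv2.imwrite("pics/s9.png",s)
A=[cv2.resize(x,(396,380),interpolation=cv2.INTER_CUBIC) for x in(cv2.imread("pics/s7.png")[150:205,213:270],s[150:205,213:270])]
cv2.imwrite("pics/s9z.png",np.hstack(A));print(sensors.get_obs()["force"],sensors.get_obs()["tool_pos"])
E
```

```text
time_s: 10.32
tool_pos: [0.5393, 0.0661, 0.092]
tool_rot: [-180.0, -0.1, 75.0]
force: [-5.4, 4.1, 10.1]
grip_width: 0.0324
10.325 [0.53927849 0.06608653 0.09203522] [-1.79971601e+02 -5.88918183e-02  7.50243692e+01] [0.50457589 0.20147428] 0.032437254187340815 [-5.43965119  4.05925866 10.06544996]
[array([0.46056051, 0.17748   ]), array([0.4606934 , 0.22642335])] [0.46062695 0.20195167]
[-4.90291373  4.37761681 10.4802287 ] [0.53930415 0.06609289 0.09205198]
```

View pics/w9.png

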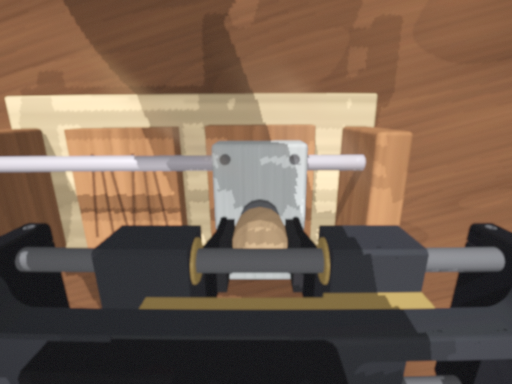

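View pics/s9z.png

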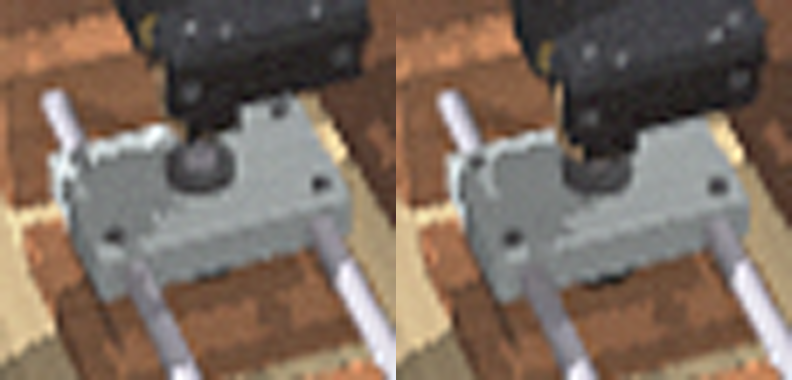

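```bash
python3 - <<'E'
from meas import *
I={n:cv2.cvtColor(cv2.imread(f"pics/{n}.png"),cv2.COLOR_BGR2GRAY) for n in("w6","w7","w8","w9")}
# vertical profiles at knob columns
for u in(255,259,263):
    for n in I: print(u,n,I[n][190:246:1,u-1:u+2].mean(1).astype(int))
A=[cv2.resize(cv2.imread(f"pics/{n}.png")[185:255,225:295],None,fx=5.6,fy=5.6,interpolation=cv2.INTER_CUBIC) for n in("w7","w9")]
cv2.imwrite("pics/cmp9.png",np.hstack(A))
E
```

```text
255 w6 [162 162 162 161 152 128  97  82  83  86  85  85  85  85  85  85  89 100
 113 121 123 123 123 124 123 122 124 125 127 131 141 155 164 167 167 167
 167 169 171 170 168 162 159 159 159 159 159 159 159 159 161 166 177 188
 198 206]
255 w7 [163 163 163 161 154 128  96  81  83  85  86  85  86  85  85  86  89 100
 115 122 123 124 124 124 124 125 125 127 128 133 142 157 166 168 168 169
 170 173 175 170 163 161 160 161 161 161 160 161 161 160 161 163 170 181
 189 192]
255 w8 [163 163 163 162 162 162 160 149 119  88  78  81  84  85  85  86  90 102
 117 122 123 124 124 124 124 124 125 126 129 133 144 158 165 168 168 168
 169 170 171 169 164 161 161 160 160 160 161 160 161 160 161 165 175 184
 189 191]
255 w9 [163 163 163 162 163 163 163 162 157 139 106  81  78  82  85  85  90 102
 116 122 124 124 125 124 124 124 125 127 129 133 144 158 166 167 169 168
 170 175 180 181 179 173 164 161 160 160 160 160 160 160 160 162 164 173
 181 187]
259 w6 [164 163 162 156 138 106  84  82  85  87  85  85  85  84  84  86  96 113
 121 124 123 123 122 123 125 127 129 131 132 139 150 160 164 163 162 162
 16
[... 1031 characters left out ...]
[162 162 162 159 150 121  92  82  84  87  86  86  86  85  86  87  92 105
 118 124 123 124 125 127 129 131 132 133 134 135 142 153 158 159 159 162
 166 174 179 173 163 159 158 158 158 159 158 159 158 158 158 159 163 173
 184 188]
263 w8 [161 161 161 162 161 161 157 141 111  84  79  82  85  86  85  85  91 105
 118 123 123 123 125 127 129 131 132 133 133 134 144 155 160 160 161 163
 168 176 180 176 168 162 158 158 158 158 158 158 158 158 158 159 165 175
 182 187]
263 w9 [162 162 161 162 161 161 161 160 154 133 101  79  78  82  84  86  91 105
 118 123 123 123 125 127 130 131 132 133 133 136 145 157 162 163 162 163
 167 173 173 166 160 159 158 158 158 158 158 159 158 158 158 160 167 178
 186 190]
```

View pics/cmp9.png

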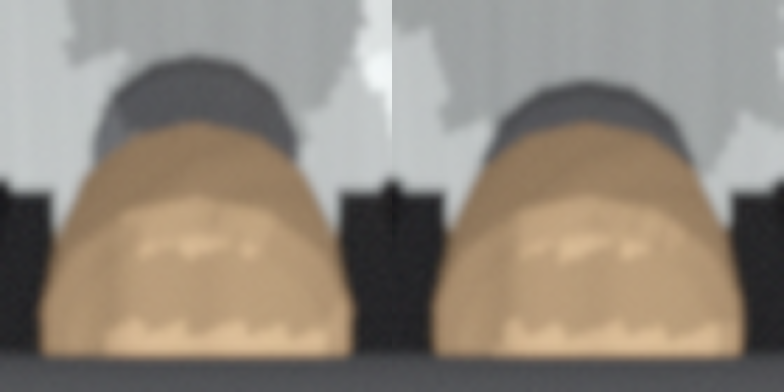

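```bash
python3 -m inch '{"dp":[[0,0,0.0005],[0,0,0],[0,0,0]],"turn":[0,0,0]}'; python3 -m inch '{"dp":[[0,0,0],[0,0,0],[0,0,0],[0,0,0],[0,0,0],[0,0,0],[0,0,0],[0,0,0]],"turn":[0,0,0,0,0,0,0,0]}'; python3 -m inch '{"dp":[[0,0,0],[0,0,0],[0,0,0],[0,0,0],[0,0,0],[0,0,0],[0,0,0],[0,0,0]],"turn":[0,0,0,0,0,0,0,0]}'; python3 -c "
from cell import sensors
o=sensors.get_obs();print(o['tool_pos'],o['force'])"
```

```text
time_s: 10.8
tool_pos: [0.5393, 0.0661, 0.0916]
tool_rot: [-180.0, -0.1, 75.0]
force: [-5.1, 3.9, 11.1]
grip_width: 0.0326
time_s: 11.8
tool_pos: [0.5393, 0.0661, 0.0916]
tool_rot: [-180.0, -0.1, 75.0]
force: [-4.9, 2.8, 10.8]
grip_width: 0.0324
time_s: 12.8
tool_pos: [0.5393, 0.0661, 0.0916]
tool_rot: [-180.0, -0.1, 75.0]
force: [-4.9, 3.3, 9.5]
grip_width: 0.0322
[0.53929299 0.06610799 0.09162347] [-4.90737054  3.3210948   9.46821706]
```

```bash
python3 -m inch '{"dp":[[0,0,0],[0,0,0],[0,0,0],[0,0,0]],"turn":[0,0,0,0]}'
python3 - <<'E'
from meas import *
from cell import env
c=vision.get_calibration("wrist");a=vision.read_camera("wrist");cv2.imwrite("pics/w10.png",a);g=cv2.cvtColor(a,cv2.COLOR_BGR2GRAY)
print(g[190:225,258:261].mean(1).astype(int))
H=[R@onz(c,blob(g,q,5,True),.093)[:2] for q in[(226,161),(295,161)]];print(np.mean(H,0))
t=vision.read_camera("top");cv2.imwrite("pics/t10.png",t)
print(sensors.get_obs()["tool_pos"],sensors.get_obs()["force"])
E
```

```text
time_s: 13.3
tool_pos: [0.5393, 0.0661, 0.0916]
tool_rot: [-180.0, -0.1, 75.0]
force: [-5.3, 3.5, 10.1]
grip_width: 0.0329
[165 165 164 164 164 164 163 162 151 121  88  77  81  83  85  86  97 114
 122 124 124 124 123 124 126 129 131 132 134 142 155 163 165 165 164]
[0.46059336 0.20192535]
[0.53928098 0.06609225 0.09160793] [-5.31544387  3.65812082 10.53148756]
```

View pics/t10.png

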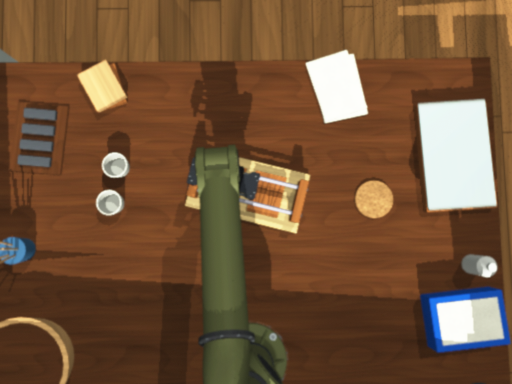

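The top view shows the cups at (115,165) and (110,203) and the pad at (374,199), all where they started. The knob hasn't slipped in the grip, and the carriage sits within about 0.5 mm of the plug's measured position. I'm handing in.

```bash
python3 -c "
from cell import env
print(env.sign_off())"
```

```text
the job is handed in; nothing more can be done
None
```

The job is handed in with the robot still holding the knob down over the plug, which is in the left-hand block.

- **Slide:** I gripped the knob by its sides while it was up and slid the carriage about 81 mm along the rods. At the end the carriage measured 201.9 mm along the press against 202.3 mm for the plug.
- **Press:** The tool went down 11.95 mm from the knob-up height. I held it there from about 10.8 s to 13.3 s before handing in. The wrist pictures show the knob did not slip in the grip.
- **Bystanders:** The cups and pad look unmoved in the final top view. I saw no movement of the blocks, but did not measure them after pressing.

These checks failed or disagreed:
- **First grasp:** It closed on air above the knob, because the fingertips sit about 26 mm higher than the reported tool position. I opened, went lower and gripped properly.
- **Carriage shift:** The carriage crept about 1.2 mm in the first part of the press, which brought it slightly closer to the plug.
- **Forces:** The upward force read about 10 to 11 N rather than 12 N. A steady sideways force of about 6 N remained.
- **Dark ring:** The gripper hid the stem's ring, so the travel comes from the tool height and the lack of slip, not from seeing the ring.

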